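# Reload the solder stand

### The arm

A 6-joint arm with a two-finger parallel gripper is mounted at the origin on the work surface. World frame = base frame: x ahead of the robot, y to its left, z up, the work surface at z = 0. Lengths are in mm, angles in rad, forces in N, time in s.
With the tool pointing down it reaches from about 350 to 975 mm from the base axis. Payload 7.1 kg.
Tool frame: the origin (TCP) lies midway between the tips of the shut fingers; the grasp point (between the pads) lies 19 mm behind it; z points along the fingers, y is the line along which they close (so a half turn about z gives the same grasp; the last joint's range is limited). The gripper opens to 88 mm and grips with 3 to 60 N. Pads are 20 mm wide; open, the fingers measure 115 mm over their backs; the gripper's body (75 mm by 178 mm) begins 61 mm behind the grasp point.
Start: joints at [1.215, 0.423, 1.63, -0, 1.089, -0.019], TCP at [206.511, 589.88, 222.675] pointing down, gripper open.
Joint ranges: [-3, 3], [-0.9, 2.11], [0.09, 2.58], [-1.31, 4.45], [0.11, 2.69], [-2.54, 2.54]. Speed limits (rad/s): [2.39, 2.39, 3.01, 3.14, 3.14, 3.14].

### API

Orientations are given as a rotation vector (axis times angle).
In Python, from station import robot gives the robot as it stands.
- The arm moves only by the tool apply_moves, never from a script. Its argument "targets" is a list of rows, each an object of numbers: "tx", "ty", "tz": the shift along the tool's x, y, z in units of 50 mm (1.0 is 50 mm); "rx", "ry", "rz": the turn, a rotation vector about the tool's x, y, z in units of 6 degrees (1.0 is 6 degrees); "grip": the opening in per cent of the stroke, from 0 (shut) to 100 (fully open). A call has 1 to 10 rows; each row is the pose to reach, as a shift and turn from the pose commanded when the call began, along the tool's axes at that moment; what a row does not reach only later rows make up. A row lasts 1/10 s, in which the tool goes at most 50 mm and 8.59 degrees, less where a joint would pass 70% of its speed; a pose out of reach is approached as far as the arm can. A call with a gripper value outside its range is refused whole. The fingers move at their own pace and stop on an object; "force" is the grip in N (left out, the last holds). Time passes only in rows, so rows that repeat a pose let the fingers close. It gives the time, the measured TCP pose, the force, the opening and the grip force at its end, in the units of the state.
- robot.state(): the state, without advancing time (a new reading comes with each control period).
- robot.camera(name): name is "scene" or "top" or "wrist"; returns (picture, depth): 384x512x3 uint8, red, green, blue; 384x512 float32, mm along the optical axis (not along the pixel's ray), 0 where there is no reading.
- robot.get_calibration(name): a dict with "fx", "fy", "cx", "cy" (pixels), "position" and "rotation" of the camera in the world. Camera axes: x right, y up, looking along -z (the intrinsics and any distortion apply to the point x, -y, -z); pixel columns grow to the right and rows downward; lengths in mm; the calibration is good to about 2 mm. A picture is of the moment at which its call begins: read the wrist's pose just before it. get_calibration takes no time and is no camera call; for the wrist camera it gives the pose at the moment of the call.
- robot.job_done(): hands the job in; it is judged then, once.
The state is a dict: "clock": time; "joint_positions": joint angles; "joint_velocities": joint speeds; "tau": joint torques, N m; "ee_pos": TCP position; "ee_rot": TCP orientation; "wrist_force": force on the tool from outside, world axes, zero at the start; "ft_torque": the same for the moment, N m; "width": finger opening in mm; "finger_force": force on a finger pad.
Only numpy, scipy, OpenCV 4.12 (cv2) and the standard library are available. Lean on these libraries where they do the work, as an engineer would, in place of code of your own. Each camera call takes 0.05 s, during which the arm holds its last target. There are 200 camera calls.

### The job

The solder stand has run out. Take the red saddle-shaped empty marker off its spindle and hang it over the bar of the steel rail, one leg on either side; then take the blue-flanged solder spool off its sloping rack and lower it gently over the spindle until it lies flat on the stand's base before letting go. Leave the yellow spool and the other tools and containers where they are.

Things in the scene. Friction and masses are not known exactly. Their poses are not given: they have to be found in the camera images.
- spool: Solder spool: cylinder 54 mm diameter, 46 mm long, blue flanges, silvery sleeve nearly flush (grip anywhere outside), 22 mm bore right through, 0.17-0.35 kg. Origin: centre of the face on the rack; z along its axis, away from that face. At the start on one of the rack's two stub pegs, axis leaning 32 degrees from vertical, top towards the robot. Either face may go down on the stand.
- spool_center (a point): Middle of the spool on its axis, 23 mm from either face.
- rack: Fixed grey rack, 100 x 250 mm; top plate slopes 32 degrees, low edge towards the robot (rack -x), high edge 84 mm up. Origin under its centre, on the table, x to the high side, y along it. Two aluminium stub pegs (16 mm diameter, 13 mm long) square to the plate, rooted at (0, +62, 60) and (0, -62, 60) mm: one carries the blue spool, the other the yellow.
- stand: Fixed stand: dark round base, 90 mm diameter, 10 mm thick, with an upright aluminium spindle 16 mm in diameter at its centre, rising 56 mm above the base (top 66 mm above the table); the top 8 mm taper to 8 mm diameter. Origin under the base's centre on the table, z up along the spindle.
- spindle_tip (a point): Top centre of the spindle, 66 mm above the table.
- marker: Red plastic upside-down U, 50-85 g: two legs 5 mm thick, 26 mm wide, 70 mm long, 28 mm apart inside, joined on top by a 6 mm thick bridge (38 x 26 mm, white stripe). Origin midway between the legs' feet, z up, x from leg to leg (38 mm wide outside). At the start it stands on the stand's base straddling the spindle; lift it 60 mm or more to clear it.
- marker_seat (a point): Middle of the underside of the marker's bridge, 70 mm above its origin; this rests on the bar when it hangs.
- rail_mid (a point): Middle of the axis of the rail's horizontal steel bar, 150 mm above the table; the bar is 12 mm in diameter and 180 mm long between two posts, along this point's y axis. Fixed.
- spare: Bystander: a spool of the same size with yellow flanges and a copper sleeve, on the rack's other peg, 124 mm from the blue one. Stays.
- driver1: Bystander: screwdriver with a blue handle, 190 mm, lying near the robot.
- driver2: Bystander: screwdriver with a blue handle, 190 mm, lying beyond the rack.
- brush: Bystander: brush with a black handle and flat grey head, 180 mm, lying in front of the rail.
- jar: Bystander: amber jar, 44 mm in diameter, 50 mm high.
- tin: Bystander: round metal tin, 50 mm in diameter, 30 mm high, in front of the rack.
- pliers: Bystander: pliers with red grips, about 140 mm, lying beyond the stand.
Mind the look-alikes: they are no part of the job. There is more than one size of the spool; the job needs the middle-sized.

How it is judged (in metres and radians):
On the way, in this order (a step that is already met when the one before it is completed fails the run):
1. the marker hangs released over the rail's bar, one leg on either side (x of marker_seat in the frame of rail_mid between -0.014 and 0.014 m and y of marker_seat in the frame of rail_mid between -0.075 and 0.075 m and z of marker_seat in the frame of rail_mid between 0.001 and 0.011 m and angle between marker's own z axis and vertical below 0.3 rad and linear speed of marker below 0.03 m/s and contact force between the fingers and marker below 0.1 N), for 0.2 s.
2. the blue spool sits flat on the stand's base over the spindle, released (horizontal distance between spool_center and stand below 0.006 m and z of spool_center in the frame of stand between 0.028 and 0.036 m and angle between the z axis of spool and the z axis of stand, either way round below 0.07 rad and linear speed of spool below 0.02 m/s and contact force between the fingers and spool below 0.1 N), for 0.2 s.
At the end, for the whole second after the job is handed in: Marker hangs released over the bar: bridge underside 1-11 mm above the bar axis, within 14 mm sideways, 75 mm of mid-bar, tilt < 0.3 rad. Blue spool released at rest on the stand: middle within 6 mm of the spindle axis, 28-36 mm above the table, axes within 0.07 rad (all of step 1 and all of step 2); the robot touches nothing.
It fails at once if a bystander is moved by more than 30 mm (distance of any of spare, driver1, driver2, brush, jar, tin, pliers from where it was at the start of the episode above 0.03 m).
It fails at once if the spool is dropped down the spindle (faster than 0.45 m/s on it) (horizontal distance between spool_center and stand below 0.008 m and z of spool_center in the frame of stand below 0.08 m and linear speed of spool above 0.45 m/s).
It also fails if it takes over 64 s, if anything falls off the work surface, if the arm or the gripper's body presses on something with over 40 N, if the wrist force passes 120 N, or if a joint passes its speed limit or range.

## Working session

There is one attempt and no reset: what is moved stays moved. The work goes in short steps, Python scripts to look and compute and a tool call to move; the robot and the scene stay as the last step left them, time stands still between calls to the robot, and variables do not carry over. Pictures are saved under pics/ and viewed, at most 12 in all, crops included, and the job is handed in when it is done.

Besides the shell and the picture viewer there is one more tool, called after "Request:" as name(argument=value, ...), one argument or row to a line, values as JSON. apply_moves: Moves the arm, as the interface text tells. Its arguments: {"type":"object","properties":{"targets":{"type":"array","items":{"type":"object","properties":{"tx":{"type":"number"},"ty":{"type":"number"},"tz":{"type":"number"},"rx":{"type":"number"},"ry":{"type":"number"},"rz":{"type":"number"},"grip":{"type":"number"}}}},"force":{"type":"number"}},"required":["targets"]}

```bash
mkdir -p pics; cat > h.py <<'E'
import numpy as np, cv2
from station import robot
from scipy.spatial.transform import Rotation as R
def rotm(c):
    r=np.array(c["rotation"],float)
    return r if r.shape==(3,3) else (R.from_rotvec(r).as_matrix() if r.size==3 else R.from_quat(r).as_matrix())
def grab(name):
    c=robot.get_calibration(name); im,d=robot.camera(name); return im,d,c
def und(c,uv):
    uv=np.atleast_2d(np.array(uv,float))
    K=np.array([[c["fx"],0,c["cx"]],[0,c["fy"],c["cy"]],[0,0,1]])
    dist=np.array(c.get("distortion",[0,0,0,0,0]),float)
    return cv2.undistortPoints(uv[:,None],K,dist)[:,0]
def rays(c,uv):
    p=und(c,uv); d=np.c_[p[:,0],-p[:,1],-np.ones(len(p))]
    return np.array(c["position"]),d@rotm(c).T
def plane(c,uv,z):
    o,d=rays(c,uv); return o+d*((z-o[2])/d[:,2])[:,None]
def pts(c,d,mask):
    v,u=np.nonzero(mask&(d>0)); o,r=rays(c,np.c_[u,v]); return o+r*d[v,u][:,None]
def meet(c1,p1,c2,p2):
    o1,d1=rays(c1,p1);o2,d2=rays(c2,p2);d1=d1[0];d2=d2[0]
    t=np.linalg.lstsq(np.c_[d1,-d2],o2-o1,rcond=None)[0]
    a=o1+t[0]*d1;b=o2+t[1]*d2;return (a+b)/2,np.linalg.norm(a-b)
E
python3 - <<'E'
from h import *
for n in("scene","top"):
    im,d,c=grab(n);print(n,c);np.savez(n,im=im,d=d)
    cv2.imwrite(f"pics/{n}.png",cv2.resize(im[:,:,::-1],(800,600)))
print(robot.state())
E
```

```text
scene {'fx': 420.92134313940505, 'fy': 420.92134313940505, 'cx': 259.4770859977218, 'cy': 187.55811001352095, 'position': array([ 969.8111682 , -677.31034553,  941.01510416]), 'rotation': array([0.70588059, 0.22100998, 0.52895975])}
top {'fx': 461.9543901508204, 'fy': 461.9543901508204, 'cx': 250.85860007323703, 'cy': 185.84589003756915, 'position': array([ 337.89316087,  -86.53392913, 1553.6555123 ]), 'rotation': array([ 0.13531701, -0.12189595, -1.55489372])}
{'clock': 0.1, 'joint_positions': array([ 1.21501656e+00,  4.23770305e-01,  1.63059756e+00, -8.00487409e-06,
        1.08859316e+00, -1.89958373e-02]), 'joint_velocities': array([-2.98275962e-05, -1.05143425e-03, -1.26587788e-03,  2.46566115e-04,
       -7.04241192e-04,  5.23938921e-04]), 'tau': array([ 4.44158413e-04, -5.45614314e+01, -2.74323857e+01,  6.45588362e-02,
        1.88683852e-02, -3.96240625e-05]), 'ee_pos': array([206.33615173, 589.43316529, 221.98204836]), 'ee_rot': array([-5.26474940e-01, -3.09691237e+00,  2.11370405e-03]), 'wrist_force': array([-0.18061929, -0.14492137, -0.29038774]), 'ft_torque': array([-0.00168687, -0.01231111, -0.03879419]), 'finger_force': 0.0, 'width': 87.84507647966883}
```

View pics/scene.png

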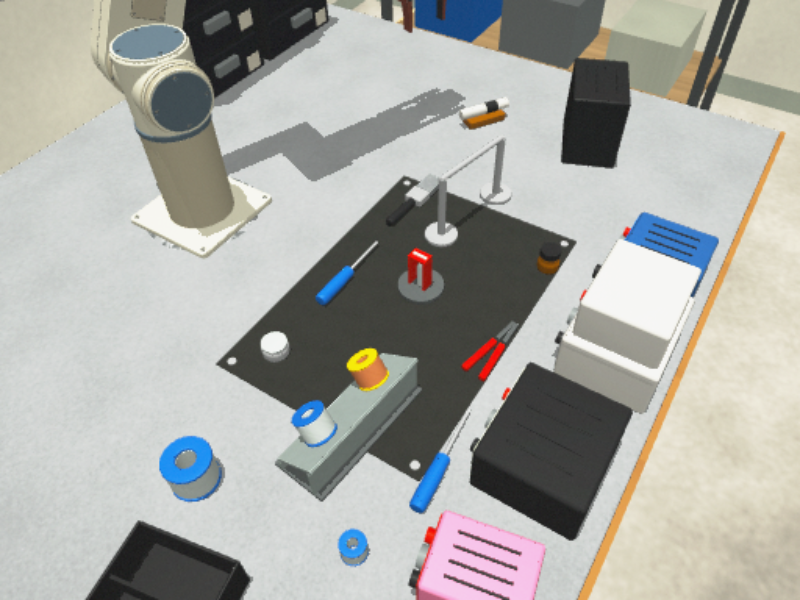

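View pics/top.png

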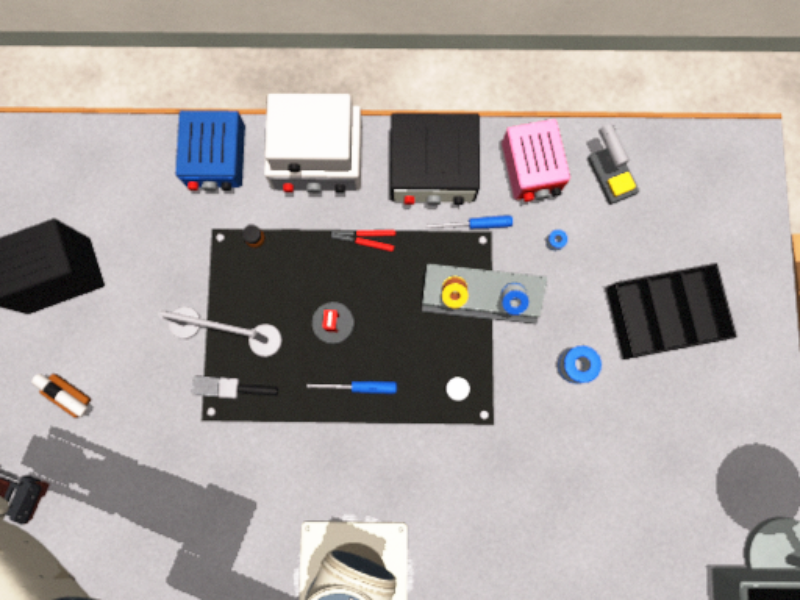

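The top view (800x600) shows the stand and marker at (332,321), the rail bar from (165,316) to (264,338), and the rack at (485,293). There are three blue-flanged spools: large at (581,364), small at (557,239), and one on the rack peg at (515,298), at (313,424) in the scene view. The rack one is the target: it is the middle size and sits on the peg next to the yellow spool. Next I'll measure and confirm it in a crop.

```bash
cat > m.py <<'E'
from h import *
D={n:np.load(n+".npz") for n in("scene","top")}
C={n:robot.get_calibration(n) for n in D}
def box(m,x0,x1,y0,y1):
    o=np.zeros_like(m);s=0.64;o[int(y0*s):int(y1*s),int(x0*s):int(x1*s)]=m[int(y0*s):int(y1*s),int(x0*s):int(x1*s)];return o
B={"top":dict(mk=(310,350,300,345),st=(300,365,290,355),sp=(495,540,275,325),ra=(415,560,255,330),rl=(155,290,300,365)),
"scene":dict(mk=(400,440,240,300),st=(390,455,255,310),sp=(285,345,395,455),ra=(270,430,340,500),rl=(420,520,130,250))}
for n in D:
    im,d,c=D[n]["im"],D[n]["d"],C[n]; h=cv2.cvtColor(im,cv2.COLOR_RGB2HSV).astype(int);H,S,V=h[...,0],h[...,1],h[...,2]
    red=box(((H<8)|(H>172))&(S>120)&(V>80),*B[n]["mk"]); P=pts(c,d,red); zt=np.percentile(P[:,2],98)
    T=P[P[:,2]>zt-6]; print(n,"marker top z",zt,"n",len(T),"mean",T.mean(0))
    # include white stripe: all pts in box above z 70
    A=pts(c,d,box(d>0,*B[n]["mk"]));A=A[A[:,2]>zt-5];r=cv2.minAreaRect(A[:,:2].astype(np.float32));print("  marker rect",r)
    q=pts(c,d,box(d>0,*B[n]["st"]));s=q[(q[:,2]>6)&(q[:,2]<16)];print("  stand base z",np.median(s[:,2]) if len(s) else None,cv2.minEnclosingCircle(s[:,:2].astype(np.float32)) if len(s) else 0)
    q=pts(c,d,box(d>0,*B[n]["rl"]));s=q[(q[:,2]>138)&(q[:,2]<165)];cc=np.median(s,0);u=np.linalg.svd(s[:,:2]-s[:,:2].mean(0))[2][0];t=(s[:,:2]-s[:,:2].mean(0))@u
    print("  rail z98",np.percentile(s[:,2],[50,98]),"mid",s[:,:2].mean(0)+u*(t.max()+t.min())/2,"len",np.ptp(t),"dir",u)
    b=box((H>95)&(H<125)&(S>130)&(V>80),*B[n]["sp"]);P=pts(c,d,b)
    hi=P[P[:,2]>np.percentile(P[:,2],40)];
    for _ in range(5):
        m=np.median(hi,0);w=np.linalg.svd(hi-hi.mean(0))[2][2];w*=np.sign(w[2]);e=(hi-hi.mean(0))@w;hi=hi[abs(e)<max(2,1.5*e.std())]
    print("  spool flange n",len(hi),"mean",hi.mean(0),"normal",w,"tilt",np.degrees(np.arccos(w[2])),"minmax",hi.min(0),hi.max(0))
    q=pts(c,d,box((S<60)&(V>60),*B[n]["ra"]))
    np.savez("pt_"+n,rack=q,blue=P)
    R_=pts(c,d,box((d>0),*B[n]["ra"]));print("  rack n",len(q))
s,t=D["scene"]["im"],D["top"]["im"]
a=cv2.resize(s[235:375,80:260],(540,420),interpolation=cv2.INTER_CUBIC);b=cv2.resize(t[145:250,300:400],(260,273),interpolation=cv2.INTER_CUBIC)
o=np.zeros((420,800,3),np.uint8);o[:,:540]=a;o[:273,540:]=b;cv2.imwrite("pics/crop.png",o[:,:,::-1])
E
python3 m.py
```

```text
scene marker top z 89.0122736538902 n 76 mean [523.41586493  53.63158609  86.82797686]
  marker rect ((523.0128173828125, 54.5648193359375), (25.405649185180664, 37.930419921875), 87.72943115234375)
  stand base z 10.938443780178943 ((531.13623046875, 60.32521057128906), 67.98271179199219)
  rail z98 [154.68992248 159.04825681] mid [505.04651808 285.80657738] len 194.95363665470035 dir [-0.20547798 -0.97866174]
  spool flange n 137 mean [ 564.65939314 -325.43667266  105.30512337] normal [-0.49344135  0.05942248  0.86774685] tilt 29.80214417226881 minmax [ 546.78911573 -351.15189802   95.4068899 ] [ 580.83884886 -296.49789968  114.5339511 ]
  rack n 9580
top marker top z 93.27814209251106 n 25 mean [521.45228785  57.99100286  89.67935823]
  marker rect ((521.2926025390625, 55.739376068115234), (35.52524185180664, 22.409461975097656), 1.4986357688903809)
  stand base z 9.182746875695784 ((522.4021606445312, 57.52004623413086), 89.56983184814453)
  rail z98 [153.49907952 160.93638424] mid [502.01194804 289.45363278] len 194.28412118930322 dir [0.19801447 0.9801991 ]
  spool flange n 60 mean [ 565.58413516 -320.55978184  103.38216182] normal [-0.48392335 -0.00674359  0.8750844 ] tilt 28.945033736547646 minmax [ 548.9321756  -347.13434771   95.12665189] [ 579.29112669 -298.864584    110.9268474 ]
  rack n 2908
```

View pics/crop.png

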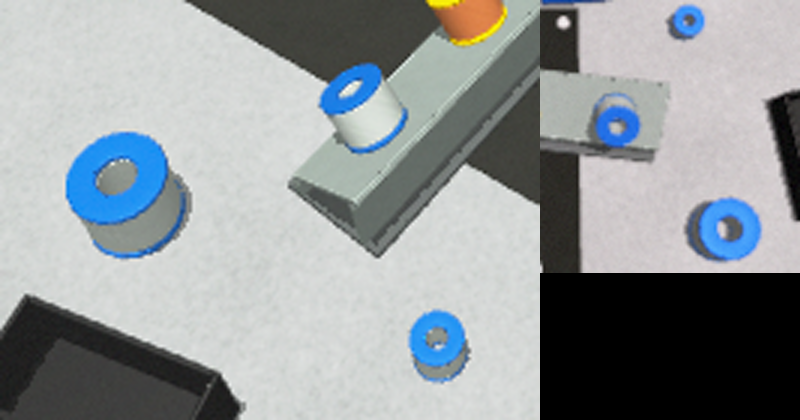

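The crop shows the target at (350,95), on the rack peg with a white sleeve and a diameter of about 54 mm. The large spool at (118,190) and the small one at (437,340) lie loose, so they are decoys. The marker's top is near 87 mm (86 expected), the rail bar near 154 mm at its upper surface (156 expected), and the flange tilts about 30° (32 expected), so the measurements agree. Now I'll move over the marker.

```bash
cat >> h.py <<'E'
def down(yaw_deg):  # tool down, tool y at world angle yaw
    a=np.radians(yaw_deg);y=np.array([np.cos(a),np.sin(a),0]);z=np.array([0,0,-1.]);return np.c_[np.cross(y,z),y,z]
def go(p,M,frm=None):
    s=robot.state() if frm is None else None
    p0,M0=(s["ee_pos"],R.from_rotvec(s["ee_rot"]).as_matrix()) if frm is None else frm
    t=M0.T@(np.array(p)-p0)/50;r=np.degrees(R.from_matrix(M0.T@M).as_rotvec())/6
    print("t",t.round(3),"r",r.round(3))
E
python3 - <<'E'
from h import *
go([522,56,250],down(0)); print(robot.state()["clock"])
E
```

```text
t [-9.484 -7.984 -0.55 ] r [-1.1000e-02  8.0000e-03  1.1784e+01]
0.1
```

Request:
apply_moves(
  targets=[
    {"tx": -0.9, "ty": -0.75, "tz": -0.3, "rz": 1.1, "grip": 100},
    {"tx": -9.48, "ty": -7.98, "tz": -0.55, "rz": 11.78},
    {"tx": -9.48, "ty": -7.98, "tz": -0.55, "rz": 11.78},
    {"tx": -9.48, "ty": -7.98, "tz": -0.55, "rz": 11.78},
    {"tx": -9.48, "ty": -7.98, "tz": -0.55, "rz": 11.78},
    {"tx": -9.48, "ty": -7.98, "tz": -0.55, "rz": 11.78},
    {"tx": -9.48, "ty": -7.98, "tz": -0.55, "rz": 11.78},
    {"tx": -9.48, "ty": -7.98, "tz": -0.55, "rz": 11.78},
    {"tx": -9.48, "ty": -7.98, "tz": -0.55, "rz": 11.78},
    {"tx": -9.48, "ty": -7.98, "tz": -0.55, "rz": 11.78},
  ],
)

```text
invalid input
```

Request:
apply_moves(
  targets=[
    {"tx": 0},
    {"tx": 0},
  ],
)

```text
invalid input
```

Request:
apply_moves(
  targets=[
    {"tx": 0, "ty": 0, "tz": -0.3, "rx": 0, "ry": 0, "rz": 0, "grip": 100},
  ],
)

```text
clock: 0.2
ee_pos: [206.0, 588.3, 235.7]
ee_rot: [-0.526, -3.096, 0.008]
wrist_force: [-0.7, 0.2, -0.5]
width: 87.9
finger_force: 0.0
```

Request:
apply_moves(
  targets=[
    {"tx": -9.48, "ty": -7.98, "tz": -0.25, "rx": 0, "ry": 0, "rz": 11.78, "grip": 100},
    {"tx": -9.48, "ty": -7.98, "tz": -0.25, "rx": 0, "ry": 0, "rz": 11.78, "grip": 100},
    {"tx": -9.48, "ty": -7.98, "tz": -0.25, "rx": 0, "ry": 0, "rz": 11.78, "grip": 100},
    {"tx": -9.48, "ty": -7.98, "tz": -0.25, "rx": 0, "ry": 0, "rz": 11.78, "grip": 100},
    {"tx": -9.48, "ty": -7.98, "tz": -0.25, "rx": 0, "ry": 0, "rz": 11.78, "grip": 100},
    {"tx": -9.48, "ty": -7.98, "tz": -0.25, "rx": 0, "ry": 0, "rz": 11.78, "grip": 100},
    {"tx": -9.48, "ty": -7.98, "tz": -0.25, "rx": 0, "ry": 0, "rz": 11.78, "grip": 100},
    {"tx": -9.48, "ty": -7.98, "tz": -0.25, "rx": 0, "ry": 0, "rz": 11.78, "grip": 100},
    {"tx": -9.48, "ty": -7.98, "tz": -0.25, "rx": 0, "ry": 0, "rz": 11.78, "grip": 100},
    {"tx": -9.48, "ty": -7.98, "tz": -0.25, "rx": 0, "ry": 0, "rz": 11.78, "grip": 100},
  ],
)

```text
clock: 1.2
ee_pos: [462.1, 157.9, 249.1]
ee_rot: [2.222, 2.22, 0.002]
wrist_force: [0.5, 0.7, -0.6]
width: 87.9
finger_force: 0.0
```

Request:
apply_moves(
  targets=[
    {"tx": -1.9, "ty": 1.1, "tz": 0, "rx": 0, "ry": 0, "rz": 0, "grip": 100},
    {"tx": -1.9, "ty": 1.1, "tz": 0, "rx": 0, "ry": 0, "rz": 0, "grip": 100},
    {"tx": -1.9, "ty": 1.1, "tz": 0, "rx": 0, "ry": 0, "rz": 0, "grip": 100},
    {"tx": -1.9, "ty": 1.1, "tz": 0, "rx": 0, "ry": 0, "rz": 0, "grip": 100},
    {"tx": -1.9, "ty": 1.1, "tz": 0, "rx": 0, "ry": 0, "rz": 0, "grip": 100},
  ],
)

```text
clock: 1.7
ee_pos: [515.6, 65.3, 248.0]
ee_rot: [-2.221, -2.221, -0.0]
wrist_force: [-0.1, 0.6, -1.1]
width: 87.9
finger_force: 0.0
```

```bash
python3 - <<'E'
from h import *
im,d,c=grab("wrist");np.savez("w1",im=im,d=d)
cv2.imwrite("pics/w1.png",im[:,:,::-1]);print(c["position"],robot.state()["ee_pos"])
h=cv2.cvtColor(im,cv2.COLOR_RGB2HSV).astype(int);m=((h[...,0]<8)|(h[...,0]>172))&(h[...,1]>120)&(h[...,2]>80)
P=pts(c,d,m);print(len(P),np.percentile(P[:,2],[5,50,98]));T=P[P[:,2]>80];print(cv2.minAreaRect(T[:,:2].astype(np.float32)),T.mean(0))
A=pts(c,d,d>0);A=A[(A[:,2]>80)&(np.hypot(A[:,0]-522,A[:,1]-56)<40)];print(cv2.minAreaRect(A[:,:2].astype(np.float32)))
go([522,56,52],down(0))
E
```

```text
[516.02252065 130.98509047 410.95104071] [515.3991888   65.80341603 247.96608066]
2581 [  7.91472127  57.51312886 306.21237978]
((522.0045776367188, 58.21611022949219), (102.58222961425781, 34.064327239990234), 2.882859230041504) [545.92620131  67.45703738 200.58076255]
((529.4508056640625, 68.87333679199219), (61.23616027832031, 55.99238967895508), 8.970890998840332)
t [-0.198  0.133  3.919] r [-0.004 -0.003  0.014]
```

View pics/w1.png

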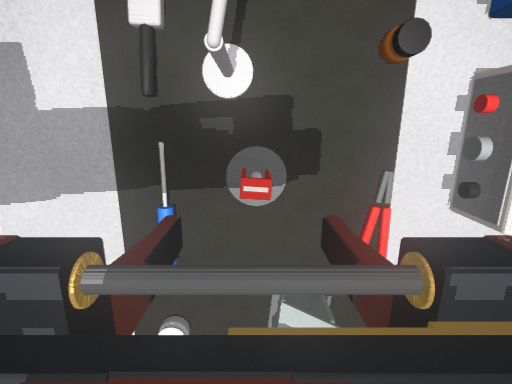

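The wrist view shows the marker bridge at (256,188) on the stand disc at (256,176), in line with the fingers. I'll take numbers from just that region.

```bash
python3 - <<'E'
from h import *
z=np.load("w1.npz");im,d=z["im"],z["d"];c=robot.get_calibration("wrist")
h=cv2.cvtColor(im,cv2.COLOR_RGB2HSV).astype(int);b=np.zeros(d.shape,bool);b[140:215,215:300]=1
P=pts(c,d,b&(d>0));T=P[(P[:,2]>78)&(P[:,2]<96)];print(np.median(T[:,2]),len(T),cv2.minAreaRect(T[:,:2].astype(np.float32)))
m=b&(h[...,1]<60)&(h[...,2]>75)
m2=b&(abs(d-np.median(d[b&(d>0)]))<8)
g=P[(P[:,2]>5)&(P[:,2]<15)];
disk=(b&(h[...,2]>60)).astype(np.uint8);cn=max(cv2.findContours(disk,0,1)[0],key=cv2.contourArea)
q=plane(c,cn[:,0],10);print("disc",cv2.minEnclosingCircle(q[:,:2].astype(np.float32)),cv2.fitEllipse(q[:,:2].astype(np.float32)))
E
```

```text
86.74627439329629 679 ((521.0787963867188, 55.38557434082031), (26.281394958496094, 37.987266540527344), 86.25103759765625)
disc ((524.6808471679688, 29.298133850097656), 71.60152435302734) ((524.4369506835938, 39.14800262451172), (112.28823852539062, 128.2873077392578), 86.09403228759766)
```

Request:
apply_moves(
  targets=[
    {"tx": -0.21, "ty": 0.115, "tz": 0.3, "rx": 0, "ry": 0, "rz": 0.5, "grip": 100},
    {"tx": -0.21, "ty": 0.115, "tz": 1.0, "rx": 0, "ry": 0, "rz": 0.5, "grip": 100},
    {"tx": -0.21, "ty": 0.115, "tz": 1.8, "rx": 0, "ry": 0, "rz": 0.5, "grip": 100},
    {"tx": -0.21, "ty": 0.115, "tz": 2.5, "rx": 0, "ry": 0, "rz": 0.5, "grip": 100},
    {"tx": -0.21, "ty": 0.115, "tz": 3.0, "rx": 0, "ry": 0, "rz": 0.5, "grip": 100},
    {"tx": -0.21, "ty": 0.115, "tz": 3.4, "rx": 0, "ry": 0, "rz": 0.5, "grip": 100},
    {"tx": -0.21, "ty": 0.115, "tz": 3.7, "rx": 0, "ry": 0, "rz": 0.5, "grip": 100},
    {"tx": -0.21, "ty": 0.115, "tz": 3.9, "rx": 0, "ry": 0, "rz": 0.5, "grip": 100},
    {"tx": -0.21, "ty": 0.115, "tz": 3.9, "rx": 0, "ry": 0, "rz": 0.5, "grip": 100},
    {"tx": -0.21, "ty": 0.115, "tz": 3.9, "rx": 0, "ry": 0, "rz": 0.5, "grip": 100},
  ],
  force=15,
)

```text
clock: 2.75
ee_pos: [522.0, 54.9, 53.3]
ee_rot: [2.277, 2.164, 0.0]
wrist_force: [0.1, -0.8, 0.4]
width: 87.7
finger_force: 0.0
```

Request:
apply_moves(
  targets=[
    {"tx": 0, "ty": 0, "tz": 0, "rx": 0, "ry": 0, "rz": 0, "grip": 30},
    {"tx": 0, "ty": 0, "tz": 0, "rx": 0, "ry": 0, "rz": 0, "grip": 30},
    {"tx": 0, "ty": 0, "tz": 0, "rx": 0, "ry": 0, "rz": 0, "grip": 30},
    {"tx": 0, "ty": 0, "tz": 0, "rx": 0, "ry": 0, "rz": 0, "grip": 30},
    {"tx": 0, "ty": 0, "tz": 0, "rx": 0, "ry": 0, "rz": 0, "grip": 30},
    {"tx": 0, "ty": 0, "tz": 0, "rx": 0, "ry": 0, "rz": 0, "grip": 30},
  ],
  force=15,
)

```text
clock: 3.35
ee_pos: [521.9, 54.1, 52.8]
ee_rot: [2.279, 2.163, 0.0]
wrist_force: [-1.2, 0.4, 0.3]
width: 43.4
finger_force: 0.0
```

Request:
apply_moves(
  targets=[
    {"tx": 0, "ty": 0, "tz": 0, "rx": 0, "ry": 0, "rz": 0, "grip": 35},
    {"tx": 0, "ty": 0, "tz": 0, "rx": 0, "ry": 0, "rz": 0, "grip": 35},
    {"tx": 0, "ty": 0, "tz": 0, "rx": 0, "ry": 0, "rz": 0, "grip": 35},
    {"tx": 0, "ty": 0, "tz": 0, "rx": 0, "ry": 0, "rz": 0, "grip": 35},
  ],
  force=15,
)

```text
clock: 3.75
ee_pos: [521.7, 54.2, 52.7]
ee_rot: [-2.278, -2.163, 0.0]
wrist_force: [-0.4, -0.2, 0.6]
width: 38.0
finger_force: 14.9
```

Request:
apply_moves(
  targets=[
    {"tx": 0, "ty": 0, "tz": -0.2, "rx": 0, "ry": 0, "rz": 0, "grip": 30},
    {"tx": 0, "ty": 0, "tz": -0.6, "rx": 0, "ry": 0, "rz": 0, "grip": 30},
    {"tx": 0, "ty": 0, "tz": -1.1, "rx": 0, "ry": 0, "rz": 0, "grip": 30},
    {"tx": 0, "ty": 0, "tz": -1.7, "rx": 0, "ry": 0, "rz": 0, "grip": 30},
    {"tx": 0, "ty": 0, "tz": -2.3, "rx": 0, "ry": 0, "rz": 0, "grip": 30},
    {"tx": 0, "ty": 0, "tz": -2.9, "rx": 0, "ry": 0, "rz": 0, "grip": 30},
    {"tx": 0, "ty": 0, "tz": -3.3, "rx": 0, "ry": 0, "rz": 0, "grip": 30},
    {"tx": 0, "ty": 0, "tz": -3.6, "rx": 0, "ry": 0, "rz": 0, "grip": 30},
    {"tx": 0, "ty": 0, "tz": -3.6, "rx": 0, "ry": 0, "rz": 0, "grip": 30},
  ],
  force=20,
)

```text
clock: 4.65
ee_pos: [523.2, 54.3, 235.5]
ee_rot: [2.276, 2.161, 0.006]
wrist_force: [0.5, 0.1, -0.6]
width: 38.1
finger_force: 19.8
```

```bash
cat > seg.py <<'E'
from h import *
import sys
S=sys.argv[1]
for n in("scene","top"):
    im,d,c=grab(n);np.savez(n+S,im=im,d=d)
    P=pts(c,d,d>0)
    s=P[(np.hypot(P[:,0]-522,P[:,1]-56)<25)&(P[:,2]>50)&(P[:,2]<80)]; print(n,"spindle",len(s),s[:,2].max(),s.mean(0)) if len(s) else 0
    v,u=np.nonzero(d>0); o,r=rays(c,np.c_[u,v]); 
    b=P[(abs(P[:,0]-503)<60)&(abs(P[:,1]-287)<120)&(P[:,2]>146)&(P[:,2]<162)]
    L=cv2.fitLine(b[:,:2].astype(np.float32),cv2.DIST_HUBER,0,.01,.01).ravel();print(" rail",len(b),L,"zmed",np.median(b[:,2]),"x at y=287",L[2]+(287-L[3])*L[0]/L[1],b[:,1].min(),b[:,1].max())
go([503.5,287,232],down(-11.5))
E
python3 seg.py 2; python3 - <<'E'
from h import *
# ground-truth-free refinement: wrist view 1 rail + spindle/disc
z=np.load("w1.npz")
E
```

```text
scene spindle 29 70.46291813770722 [525.95919644  52.34697035  60.37009506]
 rail 118 [2.0790303e-01 9.7814941e-01 5.0967178e+02 3.0567224e+02] zmed 154.5473188204224 x at y=287 505.70306 192.64468445967748 378.83661950016904
 rail 223 [2.0082641e-01 9.7962683e-01 5.0380368e+02 2.9754532e+02] zmed 154.3613778329409 x at y=287 501.64185 211.64940533742308 384.1849718890886
t [ 4.631 -0.605  0.018] r [ 6.000e-03 -1.000e-03  1.421e+00]
```

Request:
apply_moves(
  targets=[
    {"tx": 0.5, "ty": 0, "tz": 0, "rx": 0, "ry": 0, "rz": 0.2, "grip": 30},
    {"tx": 1.2, "ty": -0.1, "tz": 0, "rx": 0, "ry": 0, "rz": 0.4, "grip": 30},
    {"tx": 2.0, "ty": -0.3, "tz": 0, "rx": 0, "ry": 0, "rz": 0.8, "grip": 30},
    {"tx": 2.8, "ty": -0.4, "tz": 0, "rx": 0, "ry": 0, "rz": 1.1, "grip": 30},
    {"tx": 3.6, "ty": -0.5, "tz": 0, "rx": 0, "ry": 0, "rz": 1.42, "grip": 30},
    {"tx": 4.3, "ty": -0.605, "tz": 0, "rx": 0, "ry": 0, "rz": 1.42, "grip": 30},
    {"tx": 4.63, "ty": -0.605, "tz": 0, "rx": 0, "ry": 0, "rz": 1.42, "grip": 30},
    {"tx": 4.63, "ty": -0.605, "tz": 0, "rx": 0, "ry": 0, "rz": 1.42, "grip": 30},
    {"tx": 4.63, "ty": -0.605, "tz": 0, "rx": 0, "ry": 0, "rz": 1.42, "grip": 30},
    {"tx": 4.63, "ty": -0.605, "tz": 0, "rx": 0, "ry": 0, "rz": 1.42, "grip": 30},
  ],
  force=20,
)

```text
clock: 5.75
ee_pos: [503.6, 285.5, 232.3]
ee_rot: [2.434, 1.986, -0.002]
wrist_force: [0.9, -0.5, -0.5]
width: 38.0
finger_force: 19.8
```

```bash
python3 - <<'E'
from h import *
im,d,c=grab("wrist");np.savez("w3",im=im,d=d);cv2.imwrite("pics/w3.png",im[:,:,::-1])
P=pts(c,d,d>0)
b=P[(abs(P[:,0]-503)<60)&(abs(P[:,1]-287)<120)&(P[:,2]>146)&(P[:,2]<162)]
L=cv2.fitLine(b[:,:2].astype(np.float32),cv2.DIST_HUBER,0,.01,.01).ravel();print(" rail",len(b),L,np.median(b[:,2]),"x at y=287",L[2]+(287-L[3])*L[0]/L[1],b[:,1].min(),b[:,1].max())
print(robot.state()["ee_pos"])
go([503.5,287,202],down(-11.7))
E
```

```text
rail 2012 [2.0230742e-01 9.7932208e-01 5.0931512e+02 3.2499109e+02] 155.80615464325496 x at y=287 501.46695 256.2003802241648 384.11828373519387
[503.75514517 285.46250314 232.51753858]
t [ 0.03  -0.011  0.61 ] r [-0.005  0.007  0.019]
```

View pics/w3.png

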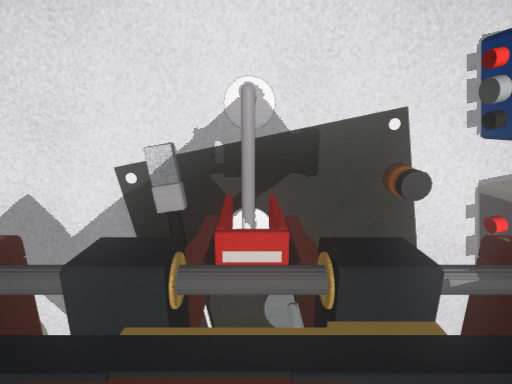

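The view shows the bar, at column 249, running between the marker's legs, which are centred on column 252. Now I'll lower it.

Request:
apply_moves(
  targets=[
    {"tx": 0, "ty": -0.03, "tz": 0.3, "rx": 0, "ry": 0, "rz": 0, "grip": 30},
    {"tx": 0, "ty": -0.03, "tz": 0.6, "rx": 0, "ry": 0, "rz": 0, "grip": 30},
    {"tx": 0, "ty": -0.03, "tz": 0.9, "rx": 0, "ry": 0, "rz": 0, "grip": 30},
    {"tx": 0, "ty": -0.03, "tz": 1.2, "rx": 0, "ry": 0, "rz": 0, "grip": 30},
    {"tx": 0, "ty": -0.03, "tz": 1.5, "rx": 0, "ry": 0, "rz": 0, "grip": 30},
    {"tx": 0, "ty": -0.03, "tz": 1.75, "rx": 0, "ry": 0, "rz": 0, "grip": 30},
    {"tx": 0, "ty": -0.03, "tz": 1.9, "rx": 0, "ry": 0, "rz": 0, "grip": 30},
    {"tx": 0, "ty": -0.03, "tz": 2.0, "rx": 0, "ry": 0, "rz": 0, "grip": 30},
    {"tx": 0, "ty": -0.03, "tz": 2.05, "rx": 0, "ry": 0, "rz": 0, "grip": 30},
    {"tx": 0, "ty": -0.03, "tz": 2.05, "rx": 0, "ry": 0, "rz": 0, "grip": 30},
  ],
  force=20,
)

```text
clock: 6.8
ee_pos: [502.3, 287.3, 130.2]
ee_rot: [2.433, 1.988, 0.0]
wrist_force: [0.2, 0.4, -0.5]
width: 38.0
finger_force: 19.8
```

Request:
apply_moves(
  targets=[
    {"tx": 0, "ty": 0, "tz": 0.03, "rx": 0, "ry": 0, "rz": 0, "grip": 30},
    {"tx": 0, "ty": 0, "tz": 0.03, "rx": 0, "ry": 0, "rz": 0, "grip": 30},
  ],
  force=20,
)

```text
clock: 7.0
ee_pos: [502.4, 287.4, 129.1]
ee_rot: [2.433, 1.988, 0.001]
wrist_force: [0.5, 0.3, -0.5]
width: 38.1
finger_force: 19.8
```

Request:
apply_moves(
  targets=[
    {"tx": 0, "ty": 0, "tz": 0, "rx": 0, "ry": 0, "rz": 0, "grip": 48},
    {"tx": 0, "ty": 0, "tz": 0, "rx": 0, "ry": 0, "rz": 0, "grip": 55},
    {"tx": 0, "ty": 0, "tz": 0, "rx": 0, "ry": 0, "rz": 0, "grip": 65},
    {"tx": 0, "ty": 0, "tz": 0, "rx": 0, "ry": 0, "rz": 0, "grip": 75},
    {"tx": 0, "ty": 0, "tz": 0, "rx": 0, "ry": 0, "rz": 0, "grip": 85},
    {"tx": 0, "ty": 0, "tz": 0, "rx": 0, "ry": 0, "rz": 0, "grip": 85},
  ],
)

```text
clock: 7.6
ee_pos: [502.2, 287.2, 128.8]
ee_rot: [-2.433, -1.988, 0.0]
wrist_force: [-0.4, -0.5, -0.2]
width: 74.0
finger_force: 0.0
```

Request:
apply_moves(
  targets=[
    {"tx": 0, "ty": 0, "tz": -0.3, "rx": 0, "ry": 0, "rz": 0, "grip": 90},
    {"tx": 0, "ty": 0, "tz": -0.8, "rx": 0, "ry": 0, "rz": 0, "grip": 90},
    {"tx": 0, "ty": 0, "tz": -1.5, "rx": 0, "ry": 0, "rz": 0, "grip": 100},
    {"tx": 0, "ty": 0, "tz": -2.2, "rx": 0, "ry": 0, "rz": 0, "grip": 100},
    {"tx": 0, "ty": 0, "tz": -2.8, "rx": 0, "ry": 0, "rz": 0, "grip": 100},
    {"tx": 0, "ty": 0, "tz": -2.8, "rx": 0, "ry": 0, "rz": 0, "grip": 100},
  ],
)

```text
clock: 8.2
ee_pos: [504.5, 288.5, 274.6]
ee_rot: [2.431, 1.987, 0.014]
wrist_force: [0.4, 0.4, -0.1]
width: 87.9
finger_force: 0.0
```

```bash
python3 - <<'E'
from h import *
P={};CC={};IM={}
for n in("scene","top"):
    im,d,c=grab(n);np.savez(n+"4",im=im,d=d);IM[n]=im;CC[n]=c
    h=cv2.cvtColor(im,cv2.COLOR_RGB2HSV).astype(int);m=((h[...,0]<8)|(h[...,0]>172))&(h[...,1]>120)&(h[...,2]>80)
    q=pts(c,d,m);q=q[(abs(q[:,0]-503)<50)&(abs(q[:,1]-287)<60)];print(n,"marker",len(q),q.mean(0) if len(q) else 0,q.min(0),q.max(0))
    # rack plane fit from depth
    q=pts(c,d,(d>0)&(h[...,1]<70)&(h[...,2]>70));k=q[(abs(q[:,0]-575)<60)&(q[:,1]>-400)&(q[:,1]<-130)&(q[:,2]>25)&(q[:,2]<88)]
    from numpy.linalg import svd
    for _ in range(12):
        mu=np.median(k,0) if _==0 else k.mean(0);w=svd(k-mu,full_matrices=False)[2][2];w*=np.sign(w[2]);e=(k-mu)@w;k=k[abs(e)<max(1.5,1.3*e.std())]
    print("  rack plane",len(k),w,"tilt",np.degrees(np.arccos(w[2])),"mean",k.mean(0),"yaw",np.degrees(np.arctan2(w[1],-w[0])))
a=cv2.resize(IM["scene"][95:205,220:340],(400,367));b=cv2.resize(IM["top"][170:270,90:260],(400,235))
o=np.zeros((367,800,3),np.uint8);o[:,:400]=a;o[:235,400:]=b;cv2.imwrite("pics/c4.png",o[:,:,::-1])
E
```

```text
scene marker 559 [498.62052377 279.19983923 293.13866987] [453.81387305 251.70082819  88.33450157] [552.97083148 309.66840936 446.41290062]
  rack plane 1181 [-0.52596423  0.05468079  0.8487471 ] tilt 31.924342870996934 mean [ 592.65190736 -278.84207578   65.6166228 ] yaw 5.935316138932148
top marker 136 [497.95681136 288.88860307 171.365045  ] [460.93235773 273.75047996  -4.74574105] [524.00349693 321.12702155 445.36602278]
  rack plane 517 [-0.52871003  0.05726413  0.84686866] tilt 32.12729676271006 mean [ 595.36136857 -261.33461815   63.84231024] yaw 6.181559763488925
```

View pics/c4.png

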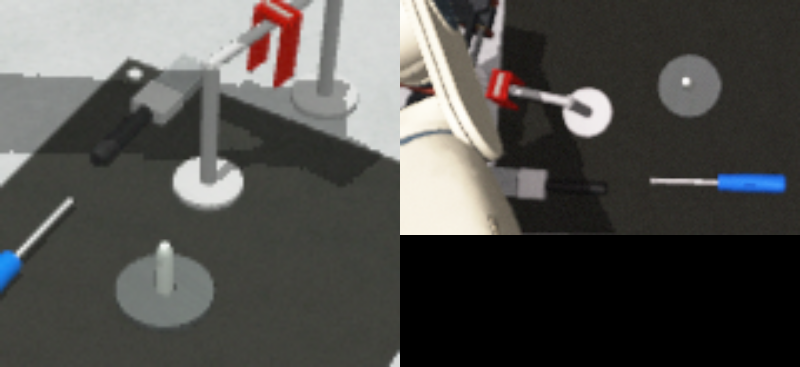

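The crops show the marker hanging over the bar at (275,40), one leg on each side, and the bare spindle tip at (165,243) in the scene crop and (686,83) in the top crop. Next I'll compute the spool pose and the spindle position.

```bash
cat > sp.py <<'E'
from h import *
n=np.array([-.5275,.0555,.848]);n/=np.linalg.norm(n)
e1=np.cross([0,0,1],n);e1/=np.linalg.norm(e1);e2=np.cross(n,e1)
def pose(): y=np.array([1,0,0])-n[0]*n;y/=np.linalg.norm(y);z=-n;return np.c_[np.cross(y,z),y,z]
E
python3 - <<'E'
from sp import *
for nm,bx in(("scene",(285,345,395,455)),("top",(495,540,275,325))):
    f=np.load(nm+"4.npz");im,d=f["im"],f["d"];c=robot.get_calibration(nm)
    h=cv2.cvtColor(im,cv2.COLOR_RGB2HSV).astype(int);b=np.zeros(d.shape,bool);x0,x1,y0,y1=[int(v*.64) for v in bx];b[y0:y1,x0:x1]=1
    m=b&(h[...,0]>95)&(h[...,0]<125)&(h[...,1]>110)
    P=pts(c,d,m);a=P@n;top=np.percentile(a,90);s=P[abs(a-top)<6];top=np.median(s@n)
    # cast pixels of flange component onto the plane
    lab=cv2.connectedComponents(m.astype(np.uint8))[1];k=np.bincount(lab[lab>0]).argmax();
    cn=max(cv2.findContours((lab==k).astype(np.uint8),0,1)[0],key=len)[:,0]
    o,r=rays(c,cn);q=o+r*((top-o@n)/(r@n))[:,None];uv=np.c_[q@e1,q@e2].astype(np.float32)
    (cx,cy),(w,hh),_=cv2.fitEllipse(uv);T=cx*e1+cy*e2+top*n
    print(nm,"n.top",top,"dia",w,hh,"topcentre",T,"centre",T-23*n,"enc",cv2.minEnclosingCircle(uv))
    for mu in([592.65,-278.84,65.6],[595.36,-261.3,63.84]):print("  height above plate",top-np.dot(mu,n))
    # spindle: bright pixels
S,T=robot.get_calibration("scene"),robot.get_calibration("top")
print("tip",meet(S,[[269.5,167.5]],T,[[211.5,205.3]]))
C=None
f=np.load("top4.npz");im=f["im"].astype(int);g=im.mean(2);b=np.zeros(g.shape,np.uint8);b[185:225,190:235]=(g[185:225,190:235]>75);cn=max(cv2.findContours(b,0,1)[0],key=cv2.contourArea)
q=plane(T,cn[:,0],10);print("disc top",cv2.fitEllipse(q[:,:2].astype(np.float32)))
f=np.load("scene4.npz");im=f["im"].astype(int);g=im.mean(2);b=np.zeros(g.shape,np.uint8);b[165:200,245:295]=(g[165:200,245:295]>75);cn=max(cv2.findContours(b,0,1)[0],key=cv2.contourArea)
q=plane(S,cn[:,0],10);print("disc scene",cv2.fitEllipse(q[:,:2].astype(np.float32)))
E
```

```text
scene n.top -226.58492388686312 dia 50.940765380859375 56.25558853149414 topcentre [ 558.77018164 -324.2928951   101.55035704] centre [ 570.90001034 -325.56911404   82.05065138] enc ((264.1087646484375, 553.416015625), 29.578014373779297)
  height above plate 45.82477948182088
  height above plate 47.77288545872045
top n.top -228.10449240250148 dia 50.85500717163086 53.41543197631836 topcentre [ 557.35438752 -322.08404325   98.73275581] centre [ 569.48421622 -323.36026219   79.23305015] enc ((262.3216857910156, 550.5260620117188), 28.046157836914062)
  height above plate 44.30521096618253
  height above plate 46.2533169430821
tip (array([521.16310923,  56.77744324,  66.62209382]), np.float64(6.6782789455580795))
disc top ((523.1190795898438, 56.30510330200195), (86.96678161621094, 87.64337921142578), 58.4286994934082)
disc scene ((521.5513916015625, 58.97819519042969), (85.92706298828125, 96.21853637695312), 32.486045837402344)
```

```bash
python3 - <<'E'
from sp import *
C=np.array([570.2,-324.2,80.5]);print(C+120*n)
go(C+120*n,pose())
E
```

```text
[ 506.91393722 -317.54146638  182.23759476]
t [-11.84    2.496   1.744] r [-5.33  -0.086 -2.043]
```

Request:
apply_moves(
  targets=[
    {"tx": -0.6, "ty": 0.1, "tz": 0, "rx": 0, "ry": 0, "rz": 0, "grip": 100},
    {"tx": -1.5, "ty": 0.3, "tz": 0, "rx": -0.5, "ry": 0, "rz": -0.2, "grip": 100},
    {"tx": -11.84, "ty": 2.5, "tz": 1.74, "rx": -5.33, "ry": -0.09, "rz": -2.04, "grip": 100},
    {"tx": -11.84, "ty": 2.5, "tz": 1.74, "rx": -5.33, "ry": -0.09, "rz": -2.04, "grip": 100},
    {"tx": -11.84, "ty": 2.5, "tz": 1.74, "rx": -5.33, "ry": -0.09, "rz": -2.04, "grip": 100},
    {"tx": -11.84, "ty": 2.5, "tz": 1.74, "rx": -5.33, "ry": -0.09, "rz": -2.04, "grip": 100},
    {"tx": -11.84, "ty": 2.5, "tz": 1.74, "rx": -5.33, "ry": -0.09, "rz": -2.04, "grip": 100},
    {"tx": -11.84, "ty": 2.5, "tz": 1.74, "rx": -5.33, "ry": -0.09, "rz": -2.04, "grip": 100},
    {"tx": -11.84, "ty": 2.5, "tz": 1.74, "rx": -5.33, "ry": -0.09, "rz": -2.04, "grip": 100},
    {"tx": -11.84, "ty": 2.5, "tz": 1.74, "rx": -5.33, "ry": -0.09, "rz": -2.04, "grip": 100},
  ],
)

```text
clock: 9.3
ee_pos: [503.8, -102.5, 213.9]
ee_rot: [1.871, 1.908, 0.469]
wrist_force: [1.5, 0.6, -0.4]
width: 87.6
finger_force: 0.0
```

```bash
python3 - <<'E'
from sp import *
C=np.array([570.2,-324.2,80.5])
go(C+120*n,pose())
E
```

```text
t [-4.251 -0.424  0.806] r [-0.085 -0.015  0.004]
```

Request:
apply_moves(
  targets=[
    {"tx": -1.0, "ty": -0.1, "tz": 0.2, "rx": -0.05, "ry": 0, "rz": 0, "grip": 100},
    {"tx": -1.9, "ty": -0.2, "tz": 0.4, "rx": -0.05, "ry": 0, "rz": 0, "grip": 100},
    {"tx": -2.7, "ty": -0.3, "tz": 0.6, "rx": -0.05, "ry": 0, "rz": 0, "grip": 100},
    {"tx": -3.4, "ty": -0.36, "tz": 0.7, "rx": -0.05, "ry": 0, "rz": 0, "grip": 100},
    {"tx": -3.8, "ty": -0.38, "tz": 0.75, "rx": -0.05, "ry": 0, "rz": 0, "grip": 100},
    {"tx": -3.8, "ty": -0.38, "tz": 0.75, "rx": -0.05, "ry": 0, "rz": 0, "grip": 100},
    {"tx": -3.8, "ty": -0.38, "tz": 0.75, "rx": -0.05, "ry": 0, "rz": 0, "grip": 100},
    {"tx": -3.8, "ty": -0.38, "tz": 0.75, "rx": -0.05, "ry": 0, "rz": 0, "grip": 100},
  ],
)

```text
clock: 10.1
ee_pos: [508.0, -292.1, 185.0]
ee_rot: [1.867, 1.906, 0.476]
wrist_force: [-0.4, 0.1, -0.4]
width: 87.5
finger_force: 0.0
```

```bash
python3 - <<'E'
from sp import *
im,d,c=grab("wrist");np.savez("w5",im=im,d=d);cv2.imwrite("pics/w5.png",im[:,:,::-1])
C=np.array([570.2,-324.2,80.5])
h=cv2.cvtColor(im,cv2.COLOR_RGB2HSV).astype(int)
m=(h[...,0]>95)&(h[...,0]<125)&(h[...,1]>110)
lab=cv2.connectedComponents(m.astype(np.uint8))[1]
for k in range(1,lab.max()+1):
    mm=lab==k
    if mm.sum()<150: continue
    P=pts(c,d,mm);top=np.median(P@n)
    v,u=np.nonzero(mm);cn=max(cv2.findContours(mm.astype(np.uint8),0,1)[0],key=len)[:,0]
    o,r=rays(c,cn);q=o+r*((top-o@n)/(r@n))[:,None];uv=np.c_[q@e1,q@e2].astype(np.float32)
    w=np.linalg.svd(P-P.mean(0),full_matrices=False)[2][2];w*=np.sign(w[2])
    (cx,cy),ax,_=cv2.fitEllipse(uv);T=cx*e1+cy*e2+top*n
    print(u.mean(),v.mean(),mm.sum(),"n.top",top,ax,"centre",T-23*n,"normal",w)
s=robot.state();print(s["ee_pos"],s["clock"]);go(C+120*n,pose())
E
```

```text
324.2583065380493 156.14790996784566 933 n.top -388.17068877160114 (24.893220901489258, 114.62200927734375) centre [ 752.82731623 -287.96422493    2.16649133] normal [-0.69778581 -0.04566556  0.71484937]
246.078250863061 217.57422324510932 1738 n.top -227.02775425101532 (52.081031799316406, 52.11750793457031) centre [ 568.77875721 -325.28293165   80.19007115] normal [-0.53421583  0.04245012  0.84428161]
304.6769759450172 249.02061855670104 291 n.top -366.4240733104761 (26.772245407104492, 39.90996170043945) centre [ 718.17794171 -429.67060537   15.53743907] normal [-0.013718    0.00321937  0.99990072]
145.6605504587156 329.091743119266 327 n.top -209.65843497628515 (19.068052291870117, 30.07514190673828) centre [ 469.8790224  -443.70386888   46.90693005] normal [-0.46499998 -0.69572723  0.54748392]
[ 508.27720576 -292.06664761  185.33470824] 10.15
t [-0.504 -0.074  0.065] r [-0.023 -0.029  0.016]
```

View pics/w5.png

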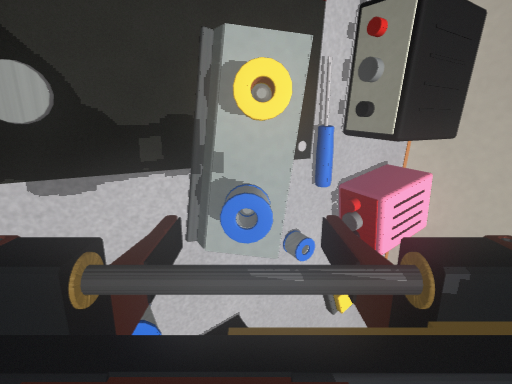

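The wrist view shows the blue target flange at (246,218), with the peg visible in its bore, and the yellow spool clear at (262,90). Its centre (568.8, -325.3, 80.2) agrees with the two-view result, so I'll approach along the axis.

```bash
python3 - <<'E'
from sp import *
C=np.array([569.2,-325,80.3])
go(C+120*n,pose());go(C-11*n,pose())
E
```

```text
t [-0.52  -0.094  0.059] r [-0.023 -0.029  0.016]
t [-0.528 -0.087  2.679] r [-0.023 -0.029  0.016]
```

Request:
apply_moves(
  targets=[
    {"tx": -0.3, "ty": -0.09, "tz": 0.1, "rx": -0.02, "ry": -0.03, "rz": 0, "grip": 100},
    {"tx": -0.52, "ty": -0.09, "tz": 0.3, "rx": -0.02, "ry": -0.03, "rz": 0, "grip": 100},
    {"tx": -0.52, "ty": -0.09, "tz": 0.6, "rx": -0.02, "ry": -0.03, "rz": 0, "grip": 100},
    {"tx": -0.52, "ty": -0.09, "tz": 1.0, "rx": -0.02, "ry": -0.03, "rz": 0, "grip": 100},
    {"tx": -0.52, "ty": -0.09, "tz": 1.4, "rx": -0.02, "ry": -0.03, "rz": 0, "grip": 100},
    {"tx": -0.52, "ty": -0.09, "tz": 1.8, "rx": -0.02, "ry": -0.03, "rz": 0, "grip": 100},
    {"tx": -0.52, "ty": -0.09, "tz": 2.2, "rx": -0.02, "ry": -0.03, "rz": 0, "grip": 100},
    {"tx": -0.52, "ty": -0.09, "tz": 2.5, "rx": -0.02, "ry": -0.03, "rz": 0, "grip": 100},
    {"tx": -0.52, "ty": -0.09, "tz": 2.65, "rx": -0.02, "ry": -0.03, "rz": 0, "grip": 100},
    {"tx": -0.52, "ty": -0.09, "tz": 2.65, "rx": -0.02, "ry": -0.03, "rz": 0, "grip": 100},
  ],
)

```text
clock: 11.15
ee_pos: [574.8, -326.3, 71.6]
ee_rot: [1.865, 1.902, 0.474]
wrist_force: [-0.2, -0.0, 0.0]
width: 88.0
finger_force: 0.0
```

Request:
apply_moves(
  targets=[
    {"tx": 0, "ty": 0, "tz": 0, "rx": 0, "ry": 0, "rz": 0, "grip": 75},
    {"tx": 0, "ty": 0, "tz": 0, "rx": 0, "ry": 0, "rz": 0, "grip": 68},
    {"tx": 0, "ty": 0, "tz": 0, "rx": 0, "ry": 0, "rz": 0, "grip": 64},
    {"tx": 0, "ty": 0, "tz": 0, "rx": 0, "ry": 0, "rz": 0, "grip": 55},
    {"tx": 0, "ty": 0, "tz": 0, "rx": 0, "ry": 0, "rz": 0, "grip": 50},
    {"tx": 0, "ty": 0, "tz": 0, "rx": 0, "ry": 0, "rz": 0, "grip": 50},
  ],
  force=25,
)

```text
clock: 11.75
ee_pos: [574.2, -327.3, 72.9]
ee_rot: [1.865, 1.9, 0.473]
wrist_force: [-5.7, 0.1, 4.5]
width: 53.3
finger_force: 25.0
```

Request:
apply_moves(
  targets=[
    {"tx": 0, "ty": 0, "tz": -0.05, "rx": 0, "ry": 0, "rz": 0, "grip": 50},
    {"tx": 0, "ty": 0, "tz": -0.15, "rx": 0, "ry": 0, "rz": 0, "grip": 50},
    {"tx": 0, "ty": 0, "tz": -0.3, "rx": 0, "ry": 0, "rz": 0, "grip": 50},
    {"tx": 0, "ty": 0, "tz": -0.5, "rx": 0, "ry": 0, "rz": 0, "grip": 50},
    {"tx": 0, "ty": 0, "tz": -0.8, "rx": 0, "ry": 0, "rz": 0, "grip": 50},
    {"tx": 0, "ty": 0, "tz": -1.2, "rx": 0, "ry": 0, "rz": 0, "grip": 50},
    {"tx": 0, "ty": 0, "tz": -1.6, "rx": 0, "ry": 0, "rz": 0, "grip": 50},
    {"tx": 0, "ty": 0, "tz": -2.0, "rx": 0, "ry": 0, "rz": 0, "grip": 50},
    {"tx": 0, "ty": 0, "tz": -2.0, "rx": 0, "ry": 0, "rz": 0, "grip": 50},
  ],
  force=30,
)

```text
clock: 12.65
ee_pos: [521.5, -321.9, 159.7]
ee_rot: [1.862, 1.898, 0.473]
wrist_force: [-0.2, -1.4, -2.0]
width: 53.6
finger_force: 30.0
```

```bash
cat > hand.py <<'E'
from h import *
def hand(im,d,c):   # spool in tool frame from top flange
    s=robot.state();M=R.from_rotvec(s["ee_rot"]).as_matrix();p=s["ee_pos"]
    h=cv2.cvtColor(im,cv2.COLOR_RGB2HSV).astype(int);m=(h[...,0]>95)&(h[...,0]<125)&(h[...,1]>110)&(d>0)
    v,u=np.nonzero(m);o,r=rays(c,np.c_[u,v]);Q=(o+r*d[v,u][:,None]-p)@M
    ok=(np.hypot(Q[:,0],Q[:,1])<45)&(abs(Q[:,2]+34)<14);Q=Q[ok];u,v=u[ok],v[ok]
    t=np.median(Q[:,2]);g=Q[abs(Q[:,2]-t)<4]
    w=np.linalg.svd(g-g.mean(0),full_matrices=False)[2][2];w*=-np.sign(w[2])
    mm=np.zeros(d.shape,np.uint8);mm[v,u]=1
    cn=max(cv2.findContours(mm,0,1)[0],key=len)[:,0];o,r=rays(c,cn);o=(o-p)@M;r=r@M;q=o+r*((t-o[2])/r[:,2])[:,None]
    print("n",len(Q),"top z",t,"ellipse",cv2.fitEllipse(q[:,:2].astype(np.float32)),"ext",q.min(0),q.max(0),"axis",w)
    cs,hi=cv2.findContours(mm,cv2.RETR_CCOMP,1)
    for k,x in enumerate(cs):
        if hi[0][k][3]>=0 and len(x)>12:
            x=x[:,0];o,r=rays(c,x);o=(o-p)@M;r=r@M;q=o+r*((t-o[2])/r[:,2])[:,None];print(" bore",cv2.fitEllipse(q[:,:2].astype(np.float32)))
E
python3 - <<'E'
from hand import *
im,d,c=grab("wrist");np.savez("w6",im=im,d=d);cv2.imwrite("pics/w6.png",im[:,:,::-1]);hand(im,d,c);go([522.3,57,140],down(0));print(robot.state()["ee_pos"],robot.state()["width"])
E
```

```text
n 4278 top z -33.13912461028748 ellipse ((8.79939079284668, 0.9279062151908875), (36.45526885986328, 53.54533004760742), 179.95326232910156) ext [ -5.53188299 -25.42838017 -33.13912461] [ 28.10344875  27.2816994  -33.13912461] axis [-0.00392188 -0.00233323 -0.99998959]
t [ 7.585  0.081 -0.124] r [5.324 0.644 0.177]
[ 521.85758027 -321.8348479   158.74367684] 53.613627993069464
```

View pics/w6.png

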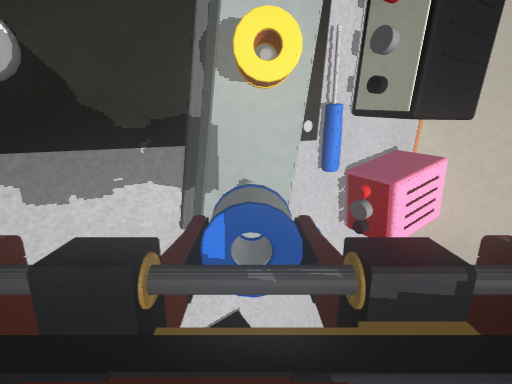

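The spool is in the hand, with its flange at (252,240) and its axis along the tool, and the rack peg is now clear. I'll raise it, turn it upright and stop short of the stand so the wrist camera can see the spindle.

```bash
python3 - <<'E'
from hand import *
s=robot.state();M=R.from_rotvec(s["ee_rot"]).as_matrix()
go([522,-300,210],M);go([522.3,-13,170],down(0));go([522.3,-13,140],down(0))
E
```

```text
t [ 0.365  0.559 -0.892] r [0. 0. 0.]
t [ 6.146  0.348 -0.55 ] r [5.324 0.644 0.177]
t [ 6.188  0.031 -0.042] r [5.324 0.644 0.177]
```

Request:
apply_moves(
  targets=[
    {"tx": 0.1, "ty": 0.3, "tz": -0.4, "rx": 0, "ry": 0, "rz": 0, "grip": 50},
    {"tx": 0.4, "ty": 0.56, "tz": -0.9, "rx": 0.5, "ry": 0.06, "rz": 0, "grip": 50},
    {"tx": 1.1, "ty": 0.55, "tz": -0.88, "rx": 1.3, "ry": 0.16, "rz": 0.05, "grip": 50},
    {"tx": 1.9, "ty": 0.52, "tz": -0.8, "rx": 2.2, "ry": 0.26, "rz": 0.07, "grip": 50},
    {"tx": 2.7, "ty": 0.48, "tz": -0.75, "rx": 3.1, "ry": 0.37, "rz": 0.1, "grip": 50},
    {"tx": 3.5, "ty": 0.45, "tz": -0.7, "rx": 4.0, "ry": 0.48, "rz": 0.13, "grip": 50},
    {"tx": 4.3, "ty": 0.42, "tz": -0.65, "rx": 4.8, "ry": 0.6, "rz": 0.16, "grip": 50},
    {"tx": 5.1, "ty": 0.38, "tz": -0.6, "rx": 5.32, "ry": 0.64, "rz": 0.18, "grip": 50},
    {"tx": 5.8, "ty": 0.35, "tz": -0.55, "rx": 5.32, "ry": 0.64, "rz": 0.18, "grip": 50},
    {"tx": 6.15, "ty": 0.35, "tz": -0.55, "rx": 5.32, "ry": 0.64, "rz": 0.18, "grip": 50},
  ],
)

```text
clock: 13.7
ee_pos: [522.0, -9.1, 167.5]
ee_rot: [-2.215, -2.221, 0.001]
wrist_force: [0.1, -0.8, -1.7]
width: 53.7
finger_force: 30.0
```

Request:
apply_moves(
  targets=[
    {"tx": 0, "ty": 0, "tz": 0.3, "rx": 0, "ry": 0, "rz": 0, "grip": 50},
    {"tx": 0, "ty": 0, "tz": 0.6, "rx": 0, "ry": 0, "rz": 0, "grip": 50},
    {"tx": 0, "ty": 0, "tz": 0.6, "rx": 0, "ry": 0, "rz": 0, "grip": 50},
    {"tx": 0, "ty": 0, "tz": 0.6, "rx": 0, "ry": 0, "rz": 0, "grip": 50},
    {"tx": 0, "ty": 0, "tz": 0.6, "rx": 0, "ry": 0, "rz": 0, "grip": 50},
  ],
)

```text
clock: 14.2
ee_pos: [522.7, -12.4, 139.5]
ee_rot: [-2.221, -2.22, -0.001]
wrist_force: [1.0, -0.3, -2.6]
width: 53.7
finger_force: 30.0
```

```bash
python3 - <<'E'
from hand import *
im,d,c=grab("wrist");np.savez("w7",im=im,d=d);cv2.imwrite("pics/w7.png",im[:,:,::-1]);hand(im,d,c)
s=robot.state();print(s["ee_pos"],s["ee_rot"],s["width"]);go([522.3,57,140],down(0))
P=pts(c,d,d>0);t=P[(np.hypot(P[:,0]-522,P[:,1]-57)<20)&(P[:,2]>62)&(P[:,2]<72)];print("tip",len(t),t.mean(0) if len(t) else 0)
E
```

```text
n 4302 top z -32.32513105537444 ellipse ((9.038248062133789, 0.29290151596069336), (36.57152557373047, 53.70730972290039), 179.39430236816406) ext [ -5.21362963 -26.07418306 -32.32513106] [ 28.38468282  26.67208943 -32.32513106] axis [-0.00487084 -0.00153539 -0.99998696]
[522.77282725 -12.46125442 139.73853603] [-2.22091997e+00 -2.22026043e+00 -1.47823990e-03] 53.17213374149124
t [ 1.389 -0.01  -0.003] r [-0.002 -0.014 -0.003]
tip 181 [522.95370455  55.19585317  65.29382979]
```

View pics/w7.png

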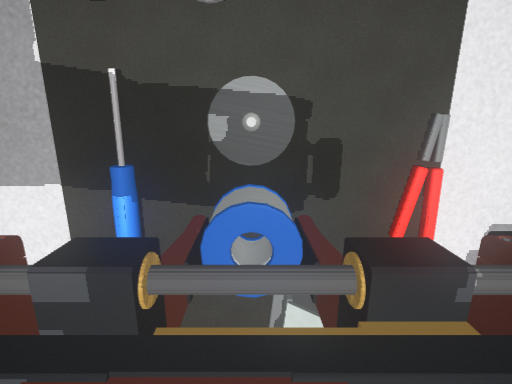

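The view shows the spindle tip at (251,122) on its disc at (251,121) and the spool flange at (252,240). I'll fit both from this same image.

```bash
python3 - <<'E'
from hand import *
from scipy.optimize import least_squares
z=np.load("w7.npz");im,d=z["im"],z["d"];c=robot.get_calibration("wrist");s=robot.state();M=R.from_rotvec(s["ee_rot"]).as_matrix();p=s["ee_pos"]
g=im.astype(int).mean(2)
b=np.zeros(g.shape,np.uint8);b[70:172,200:302]=g[70:172,200:302]>72
cn=max(cv2.findContours(b,0,1)[0],key=cv2.contourArea)[:,0];q=plane(c,cn,10);E=cv2.fitEllipse(q[:,:2].astype(np.float32));print("disc",E)
b=np.zeros(g.shape,np.uint8);b[105:140,235:268]=g[105:140,235:268]>200
cn=max(cv2.findContours(b,0,1)[0],key=cv2.contourArea)[:,0];q=plane(c,cn,66);T=cv2.minEnclosingCircle(q[:,:2].astype(np.float32));print("tip",T)
h=cv2.cvtColor(im,cv2.COLOR_RGB2HSV).astype(int);m=((h[...,0]>95)&(h[...,0]<125)&(h[...,1]>110)).astype(np.uint8);m[:,:190]=0;m[:,310:]=0;m[:180]=0
cn=max(cv2.findContours(m,0,1)[0],key=len)[:,0]
o,r=rays(c,cn);o=(o-p)@M;r=r@M
for t in(-32.3,-34):
    q=(o+r*((t-o[2])/r[:,2])[:,None])[:,:2];k=q[np.hypot(q[:,0]-1,q[:,1])>23];k=k[k[:,0]>3]
    f=least_squares(lambda x:np.hypot(k[:,0]-x[0],k[:,1]-x[1])-x[2],[1,0,27],loss="soft_l1");print(t,"spool",f.x,len(k))
    sc=p+M@np.array([f.x[0],f.x[1],0]);print("spool world",sc)
E
```

```text
disc ((522.83837890625, 55.39094543457031), (88.69593048095703, 89.05646514892578), 126.48502349853516)
tip ((522.897705078125, 55.07653045654297), 3.807788372039795)
-32.3 spool [ 1.73392769  0.41152738 26.43253041] 140
spool world [523.18486983 -10.72745097 139.74108947]
-34 spool [ 2.5807564   0.40790133 26.07705719] 142
spool world [523.18149541  -9.88062219 139.74237451]
```

Request:
apply_moves(
  targets=[
    {"tx": 0.3, "ty": 0, "tz": 0, "rx": 0, "ry": 0, "rz": 0, "grip": 50},
    {"tx": 0.8, "ty": 0, "tz": 0, "rx": 0, "ry": 0, "rz": 0, "grip": 50},
    {"tx": 1.2, "ty": -0.01, "tz": 0.1, "rx": 0, "ry": 0, "rz": 0, "grip": 50},
    {"tx": 1.31, "ty": -0.01, "tz": 0.4, "rx": 0, "ry": 0, "rz": 0, "grip": 50},
    {"tx": 1.31, "ty": -0.01, "tz": 0.7, "rx": 0, "ry": 0, "rz": 0, "grip": 50},
    {"tx": 1.31, "ty": -0.01, "tz": 0.9, "rx": 0, "ry": 0, "rz": 0, "grip": 50},
    {"tx": 1.31, "ty": -0.01, "tz": 1.0, "rx": 0, "ry": 0, "rz": 0, "grip": 50},
    {"tx": 1.31, "ty": -0.01, "tz": 1.0, "rx": 0, "ry": 0, "rz": 0, "grip": 50},
    {"tx": 1.31, "ty": -0.01, "tz": 1.0, "rx": 0, "ry": 0, "rz": 0, "grip": 50},
  ],
)

```text
clock: 15.15
ee_pos: [522.0, 53.1, 89.7]
ee_rot: [-2.221, -2.22, -0.001]
wrist_force: [-0.0, 0.0, -2.3]
width: 53.5
finger_force: 30.0
```

```bash
python3 - <<'E'
from hand import *
s=robot.state();print(s["ee_pos"],s["ee_rot"],s["wrist_force"]);go([522.5,53.4,88],down(0))
for n in("top",):
    im,d,c=grab(n);np.savez(n+"8",im=im,d=d)
    h=cv2.cvtColor(im,cv2.COLOR_RGB2HSV).astype(int);m=(h[...,0]>95)&(h[...,0]<125)&(h[...,1]>110);P=pts(c,d,m);k=P[np.hypot(P[:,0]-522,P[:,1]-56)<45];print(n,len(k))
im,d,c=grab("wrist");np.savez("w8",im=im,d=d);hand(im,d,c)
cv2.imwrite("pics/w8.png",im[160:320,150:360][:,:,::-1].repeat(3,0).repeat(3,1))
E
```

```text
[521.9967939   53.10730302  89.71553485] [-2.22092507e+00 -2.21996553e+00 -8.77542681e-04] [-0.04217296  0.01775662 -2.27166832]
t [0.006 0.01  0.034] r [-0.006 -0.013 -0.004]
top 0
n 4302 top z -32.42581570946716 ellipse ((8.938102722167969, 0.37935033440589905), (36.64717483520508, 53.75463104248047), 179.62161254882812) ext [ -5.28139761 -26.05129704 -32.42581571] [ 28.31930821  26.70255862 -32.42581571] axis [-0.00436858 -0.00134906 -0.99998955]
```

View pics/w8.png

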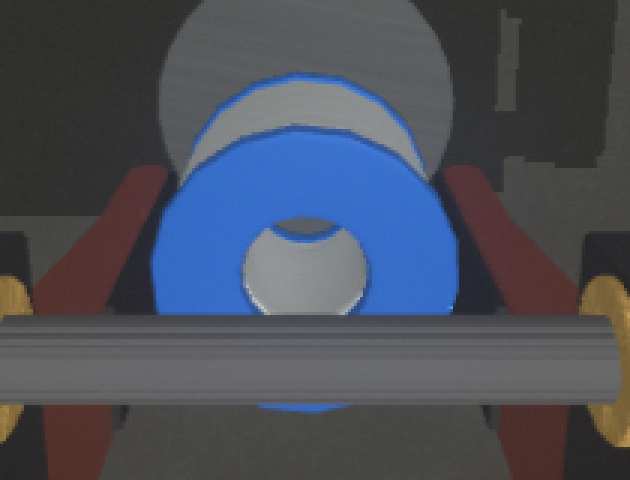

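The crop shows the flange's full extent, from row 125 to 412, with the base disc behind and the bore free. Those extents give a direct check of the spool's centre in the hand.

```bash
python3 - <<'E'
from hand import *
c=robot.get_calibration("wrist");s=robot.state();M=R.from_rotvec(s["ee_rot"]).as_matrix();p=s["ee_pos"]
for t in(-32.4,-33.5):
    o,r=rays(c,[[252,201.7],[252,297.2],[201,249],[303,249]]);o=(o-p)@M;r=r@M;q=o+r*((t-o[2])/r[:,2])[:,None];print(q.round(1))
E
```

```text
[[ 28.4   0.8 -32.4]
 [-25.1   0.8 -32.4]
 [  3.2 -25.4 -32.4]
 [  3.2  27.  -32.4]]
[[ 28.7   0.8 -33.5]
 [-24.3   0.8 -33.5]
 [  3.7 -25.2 -33.5]
 [  3.7  26.8 -33.5]]
```

Request:
apply_moves(
  targets=[
    {"tx": 0.01, "ty": 0.01, "tz": 0.08, "rx": 0, "ry": 0, "rz": 0, "grip": 50},
    {"tx": 0.01, "ty": 0.01, "tz": 0.16, "rx": 0, "ry": 0, "rz": 0, "grip": 50},
    {"tx": 0.01, "ty": 0.01, "tz": 0.24, "rx": 0, "ry": 0, "rz": 0, "grip": 50},
    {"tx": 0.01, "ty": 0.01, "tz": 0.32, "rx": 0, "ry": 0, "rz": 0, "grip": 50},
    {"tx": 0.01, "ty": 0.01, "tz": 0.4, "rx": 0, "ry": 0, "rz": 0, "grip": 50},
    {"tx": 0.01, "ty": 0.01, "tz": 0.4, "rx": 0, "ry": 0, "rz": 0, "grip": 50},
  ],
)

```text
clock: 15.85
ee_pos: [521.7, 53.7, 68.6]
ee_rot: [-2.22, -2.22, 0.001]
wrist_force: [0.1, 0.2, -1.9]
width: 53.6
finger_force: 30.0
```

Request:
apply_moves(
  targets=[
    {"tx": 0, "ty": 0, "tz": 0.1, "rx": 0, "ry": 0, "rz": 0, "grip": 50},
    {"tx": 0, "ty": 0, "tz": 0.2, "rx": 0, "ry": 0, "rz": 0, "grip": 50},
    {"tx": 0, "ty": 0, "tz": 0.3, "rx": 0, "ry": 0, "rz": 0, "grip": 50},
    {"tx": 0, "ty": 0, "tz": 0.4, "rx": 0, "ry": 0, "rz": 0, "grip": 50},
    {"tx": 0, "ty": 0, "tz": 0.5, "rx": 0, "ry": 0, "rz": 0, "grip": 50},
    {"tx": 0, "ty": 0, "tz": 0.6, "rx": 0, "ry": 0, "rz": 0, "grip": 50},
    {"tx": 0, "ty": 0, "tz": 0.7, "rx": 0, "ry": 0, "rz": 0, "grip": 50},
    {"tx": 0, "ty": 0, "tz": 0.8, "rx": 0, "ry": 0, "rz": 0, "grip": 50},
    {"tx": 0, "ty": 0, "tz": 0.8, "rx": 0, "ry": 0, "rz": 0, "grip": 50},
  ],
)

```text
clock: 16.75
ee_pos: [521.6, 53.7, 28.6]
ee_rot: [-2.22, -2.22, 0.001]
wrist_force: [1.3, 0.2, -2.3]
width: 53.1
finger_force: 30.0
```

Request:
apply_moves(
  targets=[
    {"tx": 0, "ty": 0.01, "tz": 0.03, "rx": 0, "ry": 0, "rz": 0, "grip": 50},
    {"tx": 0, "ty": 0.01, "tz": 0.06, "rx": 0, "ry": 0, "rz": 0, "grip": 50},
    {"tx": 0, "ty": 0.01, "tz": 0.08, "rx": 0, "ry": 0, "rz": 0, "grip": 50},
    {"tx": 0, "ty": 0.01, "tz": 0.08, "rx": 0, "ry": 0, "rz": 0, "grip": 50},
  ],
)

```text
clock: 17.15
ee_pos: [522.6, 53.8, 25.3]
ee_rot: [-2.22, -2.22, -0.0]
wrist_force: [0.0, -0.1, -2.8]
width: 53.4
finger_force: 30.0
```

Request:
apply_moves(
  targets=[
    {"tx": 0, "ty": 0, "tz": 0.02, "rx": 0, "ry": 0, "rz": 0, "grip": 50},
    {"tx": 0, "ty": 0, "tz": 0.02, "rx": 0, "ry": 0, "rz": 0, "grip": 50},
  ],
)

```text
clock: 17.35
ee_pos: [522.7, 53.8, 24.4]
ee_rot: [-2.22, -2.22, -0.0]
wrist_force: [-0.3, -0.7, -1.9]
width: 53.5
finger_force: 30.0
```

Request:
apply_moves(
  targets=[
    {"tx": 0, "ty": 0, "tz": 0.02, "rx": 0, "ry": 0, "rz": 0, "grip": 50},
    {"tx": 0, "ty": 0, "tz": 0.02, "rx": 0, "ry": 0, "rz": 0, "grip": 50},
  ],
)

```text
clock: 17.55
ee_pos: [522.7, 53.9, 24.2]
ee_rot: [-2.22, -2.22, -0.001]
wrist_force: [-2.8, 1.2, 9.1]
width: 53.2
finger_force: 30.0
```

Request:
apply_moves(
  targets=[
    {"tx": 0, "ty": 0, "tz": 0.02, "rx": 0, "ry": 0, "rz": 0, "grip": 50},
    {"tx": 0, "ty": 0, "tz": 0.02, "rx": 0, "ry": 0, "rz": 0, "grip": 50},
  ],
)

```text
clock: 17.75
ee_pos: [522.7, 53.9, 24.1]
ee_rot: [-2.22, -2.22, -0.001]
wrist_force: [-6.2, 0.7, 20.3]
width: 53.6
finger_force: 30.0
```

The spool is on the base (20 N upward at the expected height). I'll ease off 1 mm, release and retreat.

Request:
apply_moves(
  targets=[
    {"tx": 0, "ty": 0, "tz": -0.02, "rx": 0, "ry": 0, "rz": 0, "grip": 50},
    {"tx": 0, "ty": 0, "tz": -0.02, "rx": 0, "ry": 0, "rz": 0, "grip": 64},
    {"tx": 0, "ty": 0, "tz": -0.02, "rx": 0, "ry": 0, "rz": 0, "grip": 75},
    {"tx": 0, "ty": 0, "tz": -0.02, "rx": 0, "ry": 0, "rz": 0, "grip": 90},
    {"tx": 0, "ty": 0, "tz": -0.02, "rx": 0, "ry": 0, "rz": 0, "grip": 100},
    {"tx": 0, "ty": 0, "tz": -0.02, "rx": 0, "ry": 0, "rz": 0, "grip": 100},
    {"tx": 0, "ty": 0, "tz": -0.02, "rx": 0, "ry": 0, "rz": 0, "grip": 100},
  ],
)

```text
clock: 18.45
ee_pos: [522.6, 53.8, 23.2]
ee_rot: [-2.22, -2.22, 0.0]
wrist_force: [0.8, -0.4, -0.7]
width: 87.4
finger_force: 0.0
```

Request:
apply_moves(
  targets=[
    {"tx": 0, "ty": 0, "tz": -0.2, "rx": 0, "ry": 0, "rz": 0, "grip": 100},
    {"tx": 0, "ty": 0, "tz": -0.6, "rx": 0, "ry": 0, "rz": 0, "grip": 100},
    {"tx": 0, "ty": 0, "tz": -1.1, "rx": 0, "ry": 0, "rz": 0, "grip": 100},
    {"tx": 0, "ty": 0, "tz": -1.7, "rx": 0, "ry": 0, "rz": 0, "grip": 100},
    {"tx": 0, "ty": 0, "tz": -2.3, "rx": 0, "ry": 0, "rz": 0, "grip": 100},
    {"tx": 0, "ty": 0, "tz": -3.0, "rx": 0, "ry": 0, "rz": 0, "grip": 100},
    {"tx": -0.5, "ty": 0, "tz": -3.4, "rx": 0, "ry": 0, "rz": 0, "grip": 100},
    {"tx": -1.0, "ty": 0, "tz": -3.6, "rx": 0, "ry": 0, "rz": 0, "grip": 100},
    {"tx": -1.0, "ty": 0, "tz": -3.6, "rx": 0, "ry": 0, "rz": 0, "grip": 100},
    {"tx": -1.0, "ty": 0, "tz": -3.6, "rx": 0, "ry": 0, "rz": 0, "grip": 100},
  ],
)

```text
clock: 19.45
ee_pos: [522.7, 3.4, 203.8]
ee_rot: [-2.222, -2.219, -0.001]
wrist_force: [-0.9, -0.9, 0.6]
width: 88.2
finger_force: 0.0
```

```bash
python3 - <<'E'
from h import *
im,d,c=grab("wrist");a,_,_=grab("scene")
h=cv2.cvtColor(im,cv2.COLOR_RGB2HSV).astype(int);m=(h[...,0]>95)&(h[...,0]<125)&(h[...,1]>110)
v,u=np.nonzero(m&(d>0));o,r=rays(c,np.c_[u,v]);P=o+r*d[v,u][:,None];k=np.hypot(P[:,0]-522.9,P[:,1]-55.2)<40
k&=P[:,2]>48;P=P[k];w=np.linalg.svd(P-P.mean(0),full_matrices=False)[2][2];print("flange z",np.median(P[:,2]),"axis",w)
mm=np.zeros(d.shape,np.uint8);mm[v[k],u[k]]=1;cn=max(cv2.findContours(mm,0,1)[0],key=len)[:,0];print(cv2.fitEllipse(plane(c,cn,56)[:,:2].astype(np.float32)))
print(robot.state()["wrist_force"],robot.state()["clock"])
o=np.zeros((384,800,3),np.uint8);o[:,:400]=im[:,56:456];o[:,400:]=cv2.resize(a[60:252,180:380],(400,384));cv2.imwrite("pics/end.png",o[:,:,::-1])
E
```

```text
flange z 56.71607417098241 axis [ 0.00199892 -0.00220097  0.99999558]
((523.4255981445312, 55.377994537353516), (52.165855407714844, 52.302764892578125), 44.87665939331055)
[ 0.91453328 -0.18606432  0.22652612] 19.55
```

View pics/end.png

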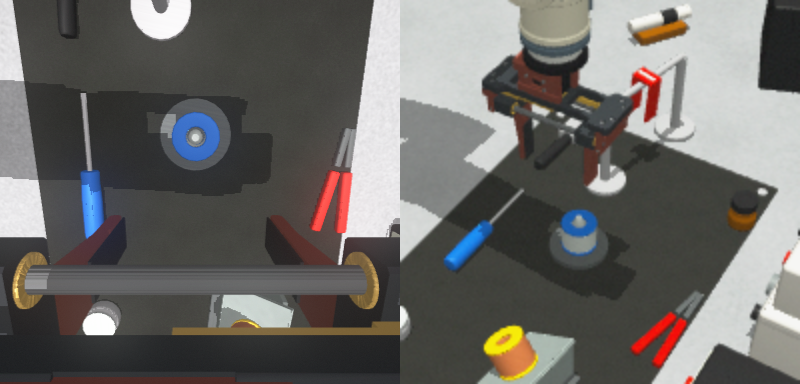

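The spool sits flat over the spindle, at (195,137) in the wrist view and (580,232) in the scene view. Its flange is at 56.7 mm with no visible tilt, within 1 mm of the spindle axis. The marker hangs on the bar at (645,90), so I'm handing in.

```bash
python3 -c "
from station import robot
print(robot.job_done())"
```

```text
the job is handed in; nothing more can be done
None
```

The job is handed in, with no verdict returned: the red marker hangs over the rail bar, and the blue spool lies flat on the stand within about 1 mm of the spindle axis, both released, at about 19.6 s of the 64 s allowed.

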